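Fasten the fossil case: fold the tab over and tuck it under the lip

TASK

Fasten the case that holds the coiled ammonite: with the fingertips, fold its aluminium tab over until it lies flat across the case, then keep it pressed down and push it by its thumb ridge towards the lip on the opposite wall until it is fully home beneath the lip, and let go so that the lip alone keeps it shut. Only press and push, gently: pinch or lift nothing, and leave the fossil, the other case with its open tab, and everything else on the bench where they are.

Things in the scene. Friction and masses are not known exactly. Their poses are not given: they have to be found in the camera images.
- case_a: the case that holds the ammonite: open wooden tray 120 x 120 mm, 40 mm high, walls 6 mm, fixed. Origin: centre of its underside; x runs from hinge wall to lip wall, y along the hinge, z up. An aluminium tab is hinged at the -x wall between two slotted ears (44 mm long in x, centred at x -56, y +-31 mm, top 53 mm up); the lip is on the +x wall
- case_a_lip (a point): the lip's lower inner edge, at (44, 0, 50) mm in the frame of case_a. The lip is a level plate 60 mm wide in y, 4 mm thick, from x = 44 to 66 mm, underside 50 mm above the bench; a flared lead-in runs from its edge 7 mm inward (-x) and up to 58 mm above the bench
- tab_a (a joint): fold angle of the tab, rad: 0 = flat across the case, 1.57 = upright, more = leaning outward over the -x side. A light spring opens it; wide open, hinge friction holds it as it stands. Pressing it flat takes up to 2 N at 45 mm from the hinge; let go untucked it springs back to about 0.75
- tab_a_slide (a joint): travel of the hinge pin in its slots towards the lip (case +x), m: 0 = back, 0.022 = fully home; it rubs with 7 N and stays where left. At 0 the tab's edge swings down 5 mm clear of the flare and 12 mm short of the lip; at 0.022 a flat tab's edge is 10 mm under the lip. Pushed forward before it is flat, the tab lands on top of the lip
- tab_a_hinge (a point): the hinge pin's axis at mid-tab: 44 mm above the bench, at x = -66 mm + slide in the frame of case_a
- tab_a_edge (a point): middle of the tab's free edge, 98 mm from the hinge axis. The tab is a stiff plate 50 mm wide (along y) and 4 mm thick; folded flat, its top face is 46 mm above the bench
- tab_a_ridge (a point): middle of the top of the thumb ridge, a bar 44 mm wide (y), 6 mm thick, 8 mm high, across the face that is outward when open and on top when folded; its middle is 74 mm from the hinge axis, so 71 mm of flat plate lie between hinge and ridge
- ammonite: coiled fossil, a disc 66 mm across and 20 mm thick, lying loose on the floor of case_a, wholly below the rim and the folded tab. Origin: centre of its underside
- case_b: the other case, alike, which holds an angular stone: open wooden tray 120 x 120 mm, 40 mm high, walls 6 mm, fixed. Origin: centre of its underside; x runs from hinge wall to lip wall, y along the hinge, z up. An aluminium tab is hinged at the -x wall between two slotted ears (44 mm long in x, centred at x -56, y +-31 mm, top 53 mm up); the lip is on the +x wall
- case_b_lip (a point): the lip's lower inner edge, at (44, 0, 50) mm in the frame of case_b. The lip is a level plate 60 mm wide in y, 4 mm thick, from x = 44 to 66 mm, underside 50 mm above the bench; a flared lead-in runs from its edge 7 mm inward (-x) and up to 58 mm above the bench
- tab_b (a joint): fold angle of the tab, rad: 0 = flat across the case, 1.57 = upright, more = leaning outward over the -x side. A light spring opens it; wide open, hinge friction holds it as it stands. Pressing it flat takes up to 2 N at 45 mm from the hinge; let go untucked it springs back to about 0.75
- tab_b_slide (a joint): travel of the hinge pin in its slots towards the lip (case +x), m: 0 = back, 0.022 = fully home; it rubs with 7 N and stays where left. At 0 the tab's edge swings down 5 mm clear of the flare and 12 mm short of the lip; at 0.022 a flat tab's edge is 10 mm under the lip. Pushed forward before it is flat, the tab lands on top of the lip
- tab_b_hinge (a point): the hinge pin's axis at mid-tab: 44 mm above the bench, at x = -66 mm + slide in the frame of case_b
- tab_b_edge (a point): middle of the tab's free edge, 98 mm from the hinge axis. The tab is a stiff plate 50 mm wide (along y) and 4 mm thick; folded flat, its top face is 46 mm above the bench
- tab_b_ridge (a point): middle of the top of the thumb ridge, a bar 44 mm wide (y), 6 mm thick, 8 mm high, across the face that is outward when open and on top when folded; its middle is 74 mm from the hinge axis, so 71 mm of flat plate lie between hinge and ridge
- stone: angular stone 56 x 42 x 28 mm lying loose in case_b. Origin: centre of its underside
- glue: white glue bottle, 38 mm across, 115 mm tall, standing; bystander, origin at the centre of its underside
- tub: white plastic tub, 84 mm across, 55 mm high; bystander, origin at the centre of its underside
- brush: brush lying flat; bystander, origin at the centre of its underside
- scribe: steel engraving pen lying flat, 150 mm long, 16 mm thick; bystander, origin at the centre of its underside
- jar: amber jar with black cap, 54 mm across, 60 mm high; bystander, origin at the centre of its underside
- slab: block of rock, about 70 x 50 x 42 mm; bystander, origin at the centre of its underside
- chisel: hand tool like a screwdriver, 170 mm long, lying; bystander, origin at the centre of its underside

How it is judged:
By the outcome, as a careful person would: the job done as asked, in the order asked, and still so for the second after the job is handed in, with the robot touching nothing.
It also fails if it takes over 38 s, if anything falls off the work surface, if the arm or the gripper's body presses on something with over 40 N, if the wrist force passes 120 N, or if a joint passes its speed limit or range.

ROBOT

A 6-joint arm with a two-finger parallel gripper is mounted at the origin on the work surface. World frame = base frame: x ahead of the robot, y to its left, z up, the work surface at z = 0. Lengths are in mm, angles in degrees, forces in N, time in s.
With the tool pointing down it reaches from about 350 to 850 mm from the base axis. Payload 8.1 kg.
Tool frame: the origin (TCP) lies midway between the tips of the shut fingers; the grasp point (between the pads) lies 19 mm behind it; z points along the fingers, y is the line along which they close (so a half turn about z gives the same grasp; the last joint's range is limited). The gripper opens to 85 mm and grips with 20 to 120 N. Pads are 22 mm wide; open, the fingers measure 114 mm over their backs; the gripper's body (76 mm by 85 mm) begins 54 mm behind the grasp point. The pads swing forward as they close: fully open they stand 13 mm farther back than shut.
Start: joints at [58.877, 7.471, 85.268, -0, 87.261, -4.893], TCP at [265.166, 538.231, 231.292] pointing down, gripper open.
Joint ranges: [-169.43, 169.43], [-51.17, 129.36], [1.28, 143.12], [-76.62, 256.62], [0, 156.53], [-152.29, 152.29]. Speed limits (degrees/s): [136.94, 136.94, 159.86, 180, 180, 180].

INTERFACE

Orientations are given as [roll, pitch, yaw] about the fixed x, y, z axes, in that order (R = Rz(yaw) Ry(pitch) Rx(roll)).
In Python, from bench import r, optics gives the robot as it stands (r), with the cameras (optics).
- The arm moves only by the tool tcp_steps, called after "Call:" as a command line: name --argument value ..., lists and objects as JSON in quotes. Schema: {"type":"object","properties":{"steps":{"type":"array","items":{"type":"number"},"minItems":7,"maxItems":56},"force":{"type":"number"},"only":{"type":"string"},"quiet":{"type":"boolean"},"lines":{"type":"string"}},"required":["steps"],"additionalProperties":false}. steps is one flat list of numbers that holds 1 to 8 rows one after another, with no inner brackets; each row has 7 numbers: a rotation vector rx, ry, rz in fractions of the full range, 1 being 120 degrees, then dx, dy, dz in normalised numbers (1 is 800 mm), then the finger opening in mm; each row is the pose to reach, as a shift and turn from the pose commanded when the call began, along the tool's axes at that moment; what a row does not reach only later rows make up. A row lasts 1/8 s, in which the tool goes at most 62.5 mm and 10.7 degrees, less where a joint would pass 70% of its speed; a pose out of reach is approached as far as the arm can. The fingers move at their own pace and stop on an object; force is the grip in N (left out, the last holds). Time passes only in rows, so rows that do not move let the fingers close. The tool returns the time, the measured TCP pose, the force, the opening and the grip force at its end. only (a regular expression) keeps the lines of the reply that match it, lines (a string "A,B") keeps lines A to B, and quiet returns only ok. Input that does not fit is refused with a message, and nothing moves.
- r.sense(): the state, without advancing time (a new reading comes with each control period).
- optics.snapshot(name): name is "scene" or "top" or "wrist"; returns a dict with "pixels" (400x640x3 uint8, blue, green, red), "fx", "fy", "cx", "cy" (pixels), "pose" (4x4, takes a point from camera to world coordinates). Camera axes: x right, y up, looking along -z (the intrinsics and any distortion apply to the point x, -y, -z); pixel columns grow to the right and rows downward; lengths in mm; the calibration is good to about 2 mm. A picture is of the moment at which its call begins. There is no depth.
- r.hand_in(): hands the job in; it is judged then, once.
The state is a dict: "time": time; "joint_pos": joint angles; "qd": joint speeds; "joint_efforts": joint torques, N m; "tool_pos": TCP position; "tcp_rot": TCP orientation; "ft_force": force on the tool from outside, world axes, zero at the start; "wrist_torque": the same for the moment, N m; "finger_gap": finger opening in mm; "grip_force": force on a finger pad.
Only numpy, scipy, OpenCV 4.12 (cv2) and the standard library are available. Lean on these libraries where they do the work, as an engineer would, in place of code of your own. Each camera call takes 0.05 s, during which the arm holds its last target. There are 200 camera calls.

## Working session

There is one attempt and no reset: what is moved stays moved. The work goes in short steps, Python scripts to look and compute and a tool call to move; the robot and the scene stay as the last step left them, time stands still between calls to the robot, and variables do not carry over. Pictures are saved under pics/ and viewed, at most 10 in all, crops included, and the job is handed in when it is done.

```bash
ls; mkdir -p pics
```

Run:
```python
from bench import r, optics
import cv2,pickle
d={}
for n in("scene","top"):
    s=optics.snapshot(n); d[n]=s; cv2.imwrite(f"pics/{n}0.png",s["pixels"]); print(n,s["fx"],s["fy"],s["cx"],s["cy"],s["pose"].round(3).tolist(),[k for k in s])
pickle.dump(d,open("s0.pkl","wb"))
s=r.sense();print(s["tool_pos"],s["tcp_rot"],s["finger_gap"],s["ft_force"])
```

```text
bench.py
pics
scene 410.99561660814265 410.99561660814265 315.5875056513428 201.7660234707742 [[-0.711, -0.389, 0.586, 1278.598], [0.703, -0.397, 0.589, 686.586], [0.004, 0.831, 0.556, 686.092], [0.0, 0.0, 0.0, 1.0]] ['pixels', 'fx', 'fy', 'cx', 'cy', 'pose']
top 493.6674577554265 493.6674577554265 321.743602197796 189.3723654651819 [[-0.005, 0.998, -0.061, 512.179], [-1.0, -0.004, 0.008, -4.043], [0.008, 0.061, 0.998, 1278.778], [0.0, 0.0, 0.0, 1.0]] ['pixels', 'fx', 'fy', 'cx', 'cy', 'pose']
[264.88791146 537.7863651  230.34080734] [-1.79901497e+02 -9.06057351e-03  1.53769767e+02] 85.63912622147838 [ 0.20168604 -0.1685121  -0.54062162]
```

View pics/top0.png

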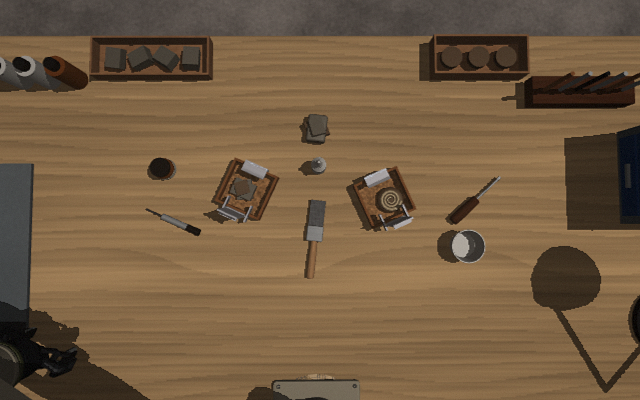

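View pics/scene0.png

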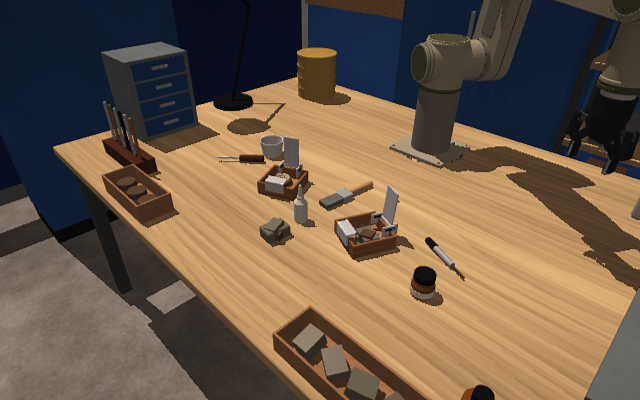

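The ammonite case is at about (383,199) in the top view, with its tab near (397,224) and its lip near (376,178). In the scene view it sits at about (284,180). I'll enlarge both.

Run:
```python
import cv2,pickle,numpy as np
d=pickle.load(open("s0.pkl","rb"))
a=cv2.resize(d["top"]["pixels"][155:245,335:435],None,fx=6,fy=6,interpolation=cv2.INTER_CUBIC)
cv2.imwrite("pics/top_c.png",a)
b=cv2.resize(d["scene"]["pixels"][125:210,245:325],None,fx=7,fy=7,interpolation=cv2.INTER_CUBIC)
cv2.imwrite("pics/scene_c.png",b)
```

```text
(no output)
```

View pics/top_c.png

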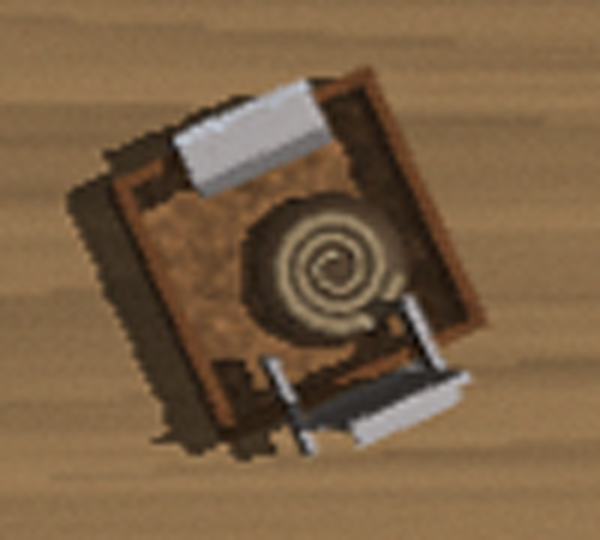

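View pics/scene_c.png

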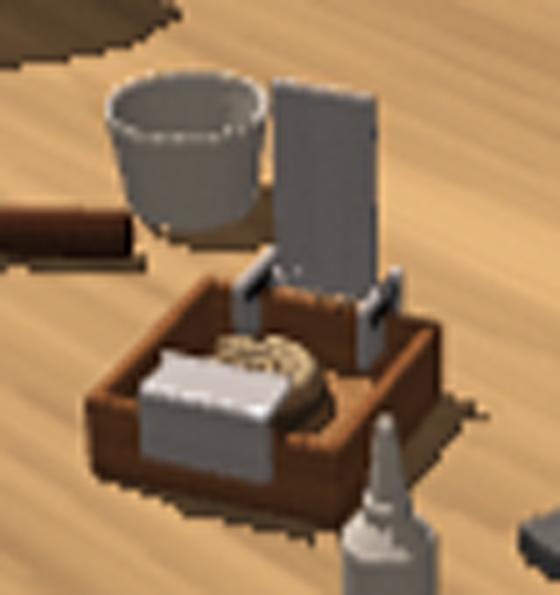

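The crops show these features:
- **Top crop, outer rim corners:** (372,66), (487,322), (225,432) and (112,180).
- **Top crop, tab:** its free edge runs along about (350,440)-(468,375).
- **Scene crop, tab:** its free-edge corners are at (274,80) and (376,95).

The tab leans roughly upright.

Create h.py:
```python
import numpy as np
def ray(s,u,v):
    d=np.array([(u-s["cx"])/s["fx"],-(v-s["cy"])/s["fy"],-1.]);P=s["pose"]
    return P[:3,3],P[:3,:3]@d
def onz(s,u,v,z):
    o,d=ray(s,u,v);return o+d*(z-o[2])/d[2]
def onplane(s,u,v,p,n):
    o,d=ray(s,u,v);return o+d*((p-o)@n)/(d@n)
T=lambda x,y:((x+.5)/6-.5+335,(y+.5)/6-.5+155)
S=lambda x,y:((x+.5)/7-.5+245,(y+.5)/7-.5+125)
```

Run:
```python
import pickle,numpy as np
from h import *
np.set_printoptions(precision=1,suppress=True)
d=pickle.load(open("s0.pkl","rb"));t=d["top"];s=d["scene"]
# order: lip/right(-y), hinge/-y, hinge/+y, lip/+y
C=np.array([onz(t,*T(*p),40) for p in[(372,66),(487,322),(225,432),(112,180)]])[:,:2]
print(C,[np.linalg.norm(C[i]-C[i-1]) for i in range(4)])
c=C.mean(0);v=(C[0]+C[3]-C[1]-C[2]);print("c",c,"yaw",np.degrees(np.arctan2(v[1],v[0])))
w=(C[3]-C[0]+C[2]-C[1]);print("yaw from y",np.degrees(np.arctan2(-w[0],w[1])))
# scene rim corners z=40: left(+x,-y) , right
for n,p in dict(lipR=(88,400),far=(215,280),hingeL=(438,325),lipL=(335,452)).items(): print(n,onz(s,*S(*p),40)[:2])
yaw=np.arctan2(v[1],v[0]);ex=np.array([np.cos(yaw),np.sin(yaw),0]);ey=np.array([-ex[1],ex[0],0]);c3=np.r_[c,0]
# lip top outer corners z=54 from top
for p in[(305,80),(175,143)]:
    q=onz(t,*T(*p),54)-c3;print("lip",q@ex,q@ey)
# tab edge mid by two rays
(o1,d1),(o2,d2)=ray(s,*S(325,88)),ray(t,*T(405,400))
# tab edge corners in scene cut with plane y=+-25
for p,y in(((274,80),-25),((376,95),25)):
    q=onplane(s,*S(*p),c3+y*ey,ey)-c3;print("edge scene",q@ex,q@ey,q[2])
# top: tab pixels, at z=142
for p in[(300,428),(360,442),(468,375),(350,420),(440,372)]:
    q=onz(t,*T(*p),140)-c3;print("top",p,q@ex,q@ey)
```

```text
[[ 647.  -203. ]
 [ 539.1 -249.7]
 [ 493.7 -139.4]
 [ 599.4  -93.1]] [np.float64(119.73605150048918), np.float64(117.54332582426674), np.float64(119.24896716032619), np.float64(115.33535670757328)]
c [ 569.8 -171.3] yaw 23.522782662777836
yaw from y 22.896285848791074
lipR [ 647. -201.]
far [ 537.3 -245.8]
hingeL [ 492.2 -142.4]
lipL [598.7 -94.1]
lip 63.5243415487713 -29.260939236636112
lip 61.334488083190514 30.970714626855163
edge scene -68.95323020892681 -24.999999999999957 142.7584619326285
edge scene -68.38450945306872 25.000000000000064 144.5261447259163
top (300, 428) -61.521500050097174 42.0516504395625
top (360, 442) -75.71207198246589 23.164737115988384
top (468, 375) -69.08960850434431 -25.43625902981746
top (350, 420) -66.48538626702849 23.213059112742457
top (440, 372) -63.691558986048044 -16.050903818127143
```

Both views agree. The case centre is (569.5,-171) with yaw 23.2°, and the tab is upright (edge at case x≈-68, z≈143) with the slide back. I'll move above a point behind the tab (case x=-120) with the fingers shut and tool x along case x.

The rows are not in the units I measure in: shifts go in shares of 800 mm and turns go in shares of 120 degrees. I convert before sending: -296 mm is -0.37, -254 mm is -0.3175, 65 degrees is 0.5417.

Call:
tcp_steps --steps '[0,0,0.0667,-0.04,-0.0463,0,0,0,0,0.1333,-0.08,-0.0925,0,0,0,0,0.2,-0.1188,-0.1388,0,0,0,0,0.2667,-0.1588,-0.185,0,0,0,0,0.3417,-0.1988,-0.2313,0,0,0,0,0.4083,-0.2388,-0.2775,0,0,0,0,0.475,-0.2775,-0.3238,0,0,0,0,0.5417,-0.3175,-0.37,0,0]' --force 20

```text
time: 1.1
tool_pos: [362.1, 158.9, 231.0]
tcp_rot: [-180.0, 0.0, 88.5]
ft_force: [0.7, 0.2, 0.3]
finger_gap: 0.2
grip_force: 0.0
```

In the tool's units: -376.5 mm is -0.4706, 105 mm is 0.1313, 65.6 degrees is 0.5467.

Call:
tcp_steps --steps '[0,0,0.0667,-0.0588,0.0163,0,0,0,0,0.1333,-0.1175,0.0325,0,0,0,0,0.2,-0.1763,0.0488,0.0063,0,0,0,0.275,-0.235,0.065,0.0125,0,0,0,0.3417,-0.2938,0.0825,0.02,0,0,0,0.4083,-0.3525,0.0988,0.0275,0,0,0,0.475,-0.4125,0.115,0.0338,0,0,0,0.5467,-0.4706,0.1313,0.0388,0]'

```text
time: 2.1
tool_pos: [458.9, -219.8, 199.6]
tcp_rot: [-180.0, 0.0, 22.9]
ft_force: [0.3, 0.6, 0.3]
finger_gap: -0.2
grip_force: 0.0
```

Create st.py:
```python
from bench import r, optics;import numpy as np
s=r.sense();a=np.radians(23.2);R=np.array([[np.cos(a),np.sin(a)],[-np.sin(a),np.cos(a)]])
p=s["tool_pos"];print("t",round(s["time"],2),"case xy",(R@(p[:2]-[569.5,-171])).round(1),"z",p[2].round(1),"rot",s["tcp_rot"].round(1),"F case",(R@s["ft_force"][:2]).round(1),s["ft_force"][2].round(1),"gap",round(s["finger_gap"],1))
```

```bash
python3 st.py
```

Run:
```python
from bench import r, optics;import cv2,pickle
s=optics.snapshot("wrist");cv2.imwrite("pics/w1.png",s["pixels"])
```

```text
t 2.1 case xy [-120.8   -1.3] z 199.6 rot [-180.     0.    22.9] F case [0.5 0.4] 0.3 gap -0.2
```

View pics/w1.png

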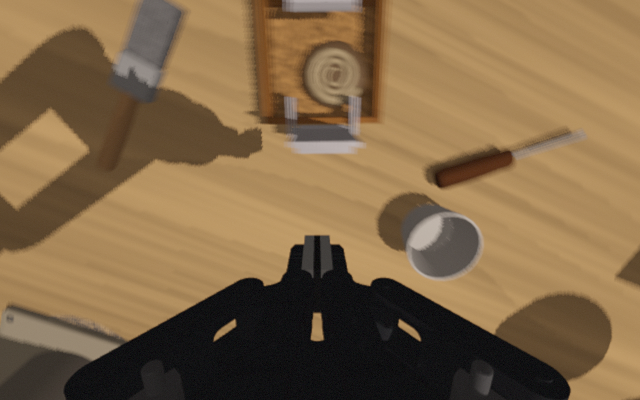

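The approach is aligned: the fingers are at column 317, the tab at about (323,140), and the tub is well clear. I'll go down behind the tab and come up close to it.

In the tool's units: 98 mm is 0.1225, 90 mm is 0.1125.

Call:
tcp_steps --steps '[0,0,0,0,-0.0013,0.0563,0,0,0,0,0,-0.0013,0.1125,0,0,0,0,0.015,-0.0013,0.1225,0,0,0,0,0.03,-0.0013,0.1225,0,0,0,0,0.03,-0.0013,0.1225,0]'

```text
time: 2.78
tool_pos: [483.3, -208.0, 104.8]
tcp_rot: [179.8, -0.1, 23.3]
ft_force: [0.1, -0.1, -0.5]
finger_gap: -0.2
grip_force: 0.0
```

```bash
python3 st.py
```

```text
t 2.77 case xy [-93.8  -0. ] z 104.8 rot [ 1.798e+02 -1.000e-01  2.330e+01] F case [ 0.1 -0.1] -0.5 gap -0.2
```

In the tool's units: 57 mm is 0.0713, 49 mm is 0.0613.

Call:
tcp_steps --steps '[0,0,0,0.0088,0,0,0,0,0,0,0.0175,0,0,0,0,0,0,0.0263,0,0.0013,0,0,0,0,0.035,0,0.0038,0,0,0,0,0.0438,0,0.0063,0,0,0,0,0.0525,0,0.0088,0,0,0,0,0.0613,0,0.0138,0,0,0,0,0.0713,0,0.02,0]'

```text
time: 3.78
tool_pos: [533.5, -185.2, 85.9]
tcp_rot: [-180.0, 0.0, 23.2]
ft_force: [-1.2, -0.9, 0.1]
finger_gap: -0.3
grip_force: 0.4
```

```bash
python3 st.py
```

Run:
```python
from bench import r, optics;import cv2
s=optics.snapshot("scene");cv2.imwrite("pics/s2.png",cv2.resize(s["pixels"][95:215,225:365],None,fx=5,fy=5,interpolation=cv2.INTER_CUBIC))
```

```text
t 3.77 case xy [-38.7   1.1] z 85.9 rot [-180.     0.    23.2] F case [-1.5 -0.4] 0.1 gap -0.3
```

View pics/s2.png

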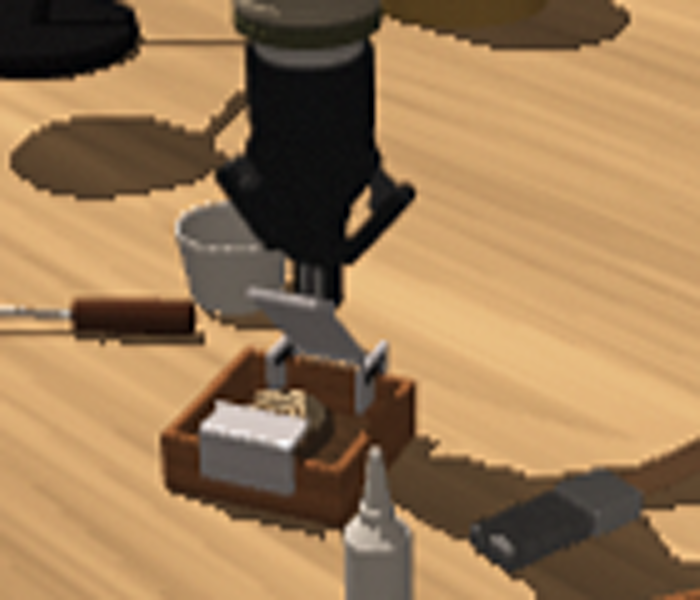

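The tab is folding, with its edge near (305,300) in the crop and a contact force of about 1.5 N. I'll continue along the arc to flat.

Call:
tcp_steps --steps '[0,0,0,0.0063,0,0.0075,0,0,0,0,0.0113,0,0.015,0,0,0,0,0.015,0,0.0225,0,0,0,0,0.0188,0,0.0313,0,0,0,0,0.0213,0,0.0388,0,0,0,0,0.0225,0,0.045,0,0,0,0,0.0225,0,0.0488,0,0,0,0,0.0225,0,0.0488,0]'

```text
time: 4.82
tool_pos: [549.5, -178.3, 47.0]
tcp_rot: [-180.0, 0.0, 23.2]
ft_force: [-0.2, -0.3, 0.1]
finger_gap: 0.2
grip_force: 0.3
```

```bash
python3 st.py
```

```text
t 4.83 case xy [-21.2   1.2] z 47.0 rot [-180.     0.    23.2] F case [-0.3 -0.2] 0.1 gap 0.2
```

In the tool's units: 1.3 mm is 0.0016, 0.7 mm is 0.0009.

Call:
tcp_steps --steps '[0,0,0,0,0,0.0009,0,0,0,0,0,0,0.0016,0,0,0,0,0,0,0.0016,0]'

```text
time: 5.2
tool_pos: [549.7, -178.3, 46.1]
tcp_rot: [-180.0, -0.0, 23.2]
ft_force: [-1.0, 0.5, 1.8]
finger_gap: 0.1
grip_force: 0.6
```

```bash
python3 st.py;  python3 - <<'E'
from bench import r, optics;import cv2
s=optics.snapshot("scene");cv2.imwrite("pics/s3.png",cv2.resize(s["pixels"][115:215,245:345],None,fx=6,fy=6,interpolation=cv2.INTER_CUBIC))
E
```

```text
t 5.2 case xy [-21.1   1.1] z 46.1 rot [-180.    -0.    23.2] F case [-0.7  0.8] 1.8 gap 0.1
```

View pics/s3.png

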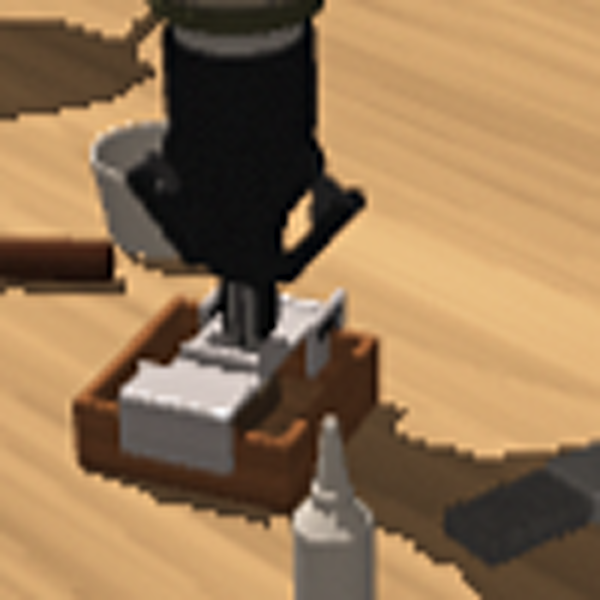

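The tab is flat, with the fingertips on the plate between hinge and ridge. I'll press slightly more and slide up to the ridge.

In the tool's units: 12 mm is 0.015, 9 mm is 0.0113.

Call:
tcp_steps --steps '[0,0,0,0,0,0.0008,0,0,0,0,0,0,0.0013,0,0,0,0,0.0038,0,0.0013,0,0,0,0,0.0075,0,0.0013,0,0,0,0,0.0113,0,0.0013,0,0,0,0,0.015,0,0.0013,0,0,0,0,0.015,0,0.0013,0]'

```text
time: 6.12
tool_pos: [560.5, -173.8, 45.7]
tcp_rot: [-180.0, 0.0, 23.2]
ft_force: [-5.6, 1.7, 9.6]
finger_gap: 0.2
grip_force: 4.7
```

```bash
python3 st.py
```

```text
t 6.12 case xy [-9.4  1. ] z 45.7 rot [-180.     0.    23.2] F case [-4.4  3.7] 9.6 gap 0.2
```

In the tool's units: 12 mm is 0.015, 10 mm is 0.0125.

Call:
tcp_steps --steps '[0,0,0,0.0025,0,-0.0004,0,0,0,0,0.005,0,-0.0004,0,0,0,0,0.0075,0,-0.0004,0,0,0,0,0.01,0,-0.0004,0,0,0,0,0.0125,0,-0.0004,0,0,0,0,0.015,0,-0.0004,0,0,0,0,0.015,0,-0.0004,0]'

```text
time: 7.0
tool_pos: [572.0, -169.4, 45.8]
tcp_rot: [180.0, 0.0, 23.2]
ft_force: [-1.0, -2.0, 4.6]
finger_gap: -0.1
grip_force: 2.7
```

```bash
python3 st.py
```

```text
t 7.0 case xy [2.9 0.5] z 45.8 rot [180.    0.   23.2] F case [-1.7 -1.4] 4.6 gap -0.1
```

In the tool's units: 8 mm is 0.01, 6 mm is 0.0075.

Call:
tcp_steps --steps '[0,0,0,0.0025,0,0,0,0,0,0,0.005,0,0,0,0,0,0,0.0075,0,0,0,0,0,0,0.01,0,0,0]'

```text
time: 7.5
tool_pos: [578.5, -166.6, 45.7]
tcp_rot: [180.0, 0.1, 23.2]
ft_force: [-6.9, -2.5, 7.7]
finger_gap: 0.0
grip_force: 5.0
```

```bash
python3 st.py;  python3 - <<'E'
from bench import r, optics;import cv2
a=optics.snapshot("scene")["pixels"][115:215,245:345];b=optics.snapshot("top")["pixels"][150:250,335:435]
cv2.imwrite("pics/s4.png",cv2.resize(cv2.hconcat([a,b]),None,fx=4,fy=4,interpolation=cv2.INTER_CUBIC))
E
```

```text
t 7.5 case xy [10.   0.5] z 45.7 rot [1.80e+02 1.00e-01 2.32e+01] F case [-7.4  0.5] 7.7 gap 0.0
```

View pics/s4.png

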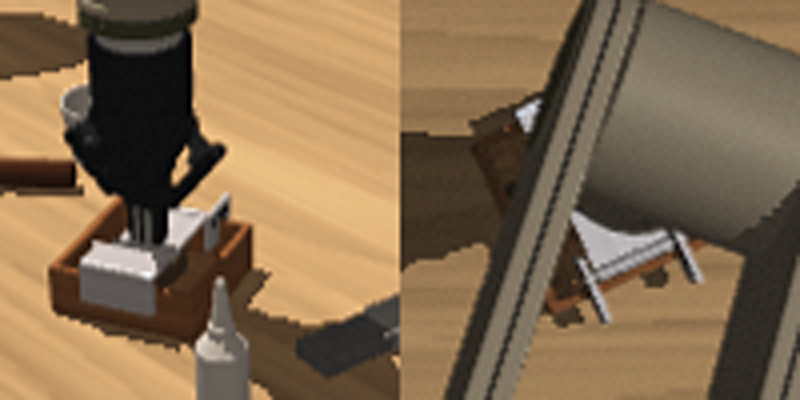

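The tab is flat and its edge is sliding under the lip (at about (120,250) in the left half). The pin has moved forward between the ears. I'll keep pushing until it stops.

In the tool's units: 6 mm is 0.0075, 4.5 mm is 0.0056.

Call:
tcp_steps --steps '[0,0,0,0.0019,0,0,0,0,0,0,0.0038,0,0,0,0,0,0,0.0056,0,0,0,0,0,0,0.0075,0,0,0]'

```text
time: 8.1
tool_pos: [583.1, -164.5, 45.4]
tcp_rot: [180.0, 0.2, 23.2]
ft_force: [-13.6, -5.5, 10.3]
finger_gap: -0.2
grip_force: 8.9
```

```bash
python3 st.py
```

```text
t 8.1 case xy [15.1  0.6] z 45.4 rot [180.    0.2  23.2] F case [-14.7   0.3] 10.3 gap -0.2
```

Call:
tcp_steps --steps '[0,0,0,0.0013,0,0,0,0,0,0,0.0025,0,0,0]'

```text
time: 8.35
tool_pos: [583.3, -164.4, 45.2]
tcp_rot: [-180.0, 0.4, 23.1]
ft_force: [-20.2, -8.4, 14.2]
finger_gap: 0.0
grip_force: 13.4
```

```bash
python3 st.py
```

```text
t 8.35 case xy [15.3  0.6] z 45.2 rot [-180.     0.4   23.1] F case [-21.9   0.2] 14.2 gap 0.0
```

It's at the stop: the force climbs with no travel, and x≈15.3 against an expected 16. I'll ease off and lift clear.

In the tool's units: -160 mm is -0.2, -1.5 mm is -0.0019.

Call:
tcp_steps --steps '[0,0,0,-0.0019,0,-0.0006,0,0,0,0,-0.0031,0,-0.0025,0,0,0,0,-0.005,0,-0.0075,0,0,0,0,-0.0075,0,-0.025,0,0,0,0,-0.025,0,-0.075,0,0,0,0,-0.075,0,-0.1375,0,0,0,0,-0.1375,0,-0.1875,0,0,0,0,-0.2,0,-0.2,0]'

```text
time: 9.35
tool_pos: [440.2, -226.7, 210.2]
tcp_rot: [179.6, -0.2, 23.2]
ft_force: [-0.0, -1.8, 0.4]
finger_gap: 0.0
grip_force: 0.0
```

Call:
tcp_steps --steps '[0,0,0,-0.075,0,0,0,0,0,0,-0.1125,0,0,0,0,0,0,-0.1125,0,0,0]'

```text
time: 9.72
tool_pos: [355.8, -261.9, 206.7]
tcp_rot: [179.9, -0.1, 23.0]
ft_force: [0.7, 0.3, 0.3]
finger_gap: 0.3
grip_force: 0.0
```

```bash
python3 st.py
```

Run:
```python
from bench import r, optics;import cv2,pickle
d={n:optics.snapshot(n) for n in("scene","top")};pickle.dump(d,open("s5.pkl","wb"))
a=d["scene"]["pixels"][125:205,245:325];b=d["top"]["pixels"][155:235,345:425]
cv2.imwrite("pics/s5.png",cv2.resize(cv2.hconcat([a,b]),None,fx=5,fy=5,interpolation=cv2.INTER_CUBIC))
```

```text
t 9.72 case xy [-232.2    0.7] z 206.7 rot [ 1.799e+02 -1.000e-01  2.300e+01] F case [ 0.8 -0. ] 0.3 gap 0.3
```

View pics/s5.png

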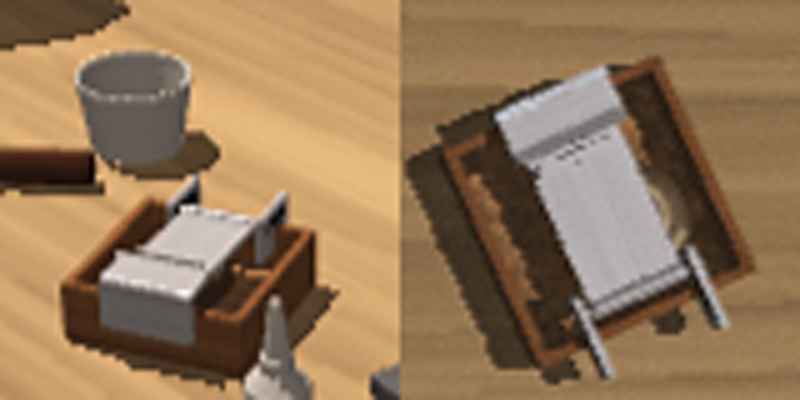

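The tab lies flat with its edge under the lip. The ridge is at about (583,145) in the right half and the rear edge runs along (595,318)-(690,278). I'll check the slide from these pixels.

Run:
```python
import pickle,numpy as np
from h import *
t=pickle.load(open("s5.pkl","rb"))["top"];a=np.radians(23.2);R=np.array([[np.cos(a),np.sin(a)],[-np.sin(a),np.cos(a)]])
for n,p,z in(("ridge",(583,147),54),("ridge back R",(615,140),54),("rearL",(595,318),46),("rearR",(690,278),46),("pinL",(592,305),46),("pinR",(685,263),46),("lipedge",(525,165),58),("lipedge",(627,118),58)):
    q=onz(t,(p[0]-400+.5)/5-.5+345,(p[1]+.5)/5-.5+155,z);print(n,(R@(q[:2]-[569.5,-171])).round(1))
```

```text
ridge [31.3 -3.3]
ridge back R [ 28.1 -19.4]
rearL [-49.2  24.7]
rearR [-49.9 -27. ]
pinL [-42.7  23.4]
pinR [-42.1 -27.8]
lipedge [34.5 27.3]
lipedge [ 35.7 -28.7]
```

```bash
python3 -c "
from bench import r, optics
print(r.hand_in())"
```

```text
the job is handed in; nothing more can be done
None
```

The ammonite case is fastened and handed in: its tab was folded flat, pushed by its ridge until it hit the stop under the lip, and stayed shut once released. I saw nothing else on the bench move.

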